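# Spring check of the tilt table

## Task

Check the springs of the small tilt table: with a fingertip, press the orange corner pad down until its pointer is level with the orange mark on the scale beside it, hold it there for about a second without pushing well past the mark, and let it spring back up. Then do the same with the blue corner pad and the blue mark, and finish clear of the table. Nothing is to be gripped or lifted; leave the marks and the things lying around where they are.

Things in the scene. Friction and masses are not known exactly. Their poses are not given: they have to be found in the camera images.
- tilt_mount: small two-way tilt table screwed to the bench (it cannot be moved): aluminium base with a grey square spring-backed plate, 130 x 130 x 8 mm, on top. Origin on the bench directly under the ball pivot, 55 mm below it; the pivot (brass cap) is at one corner of the plate. Its x and y axes run along the plate's edges: the orange corner lies toward its -x, the blue corner toward its -y; z is up
- pad_orange: orange round press pad, 30 mm across and 6 mm high, on the orange corner of the plate, 90 mm from the pivot toward the mount's -x. Origin at the centre of its underside; its top is 6 mm higher (73 mm above the bench at rest). Pressing it straight down at its centre tilts the plate about the pivot toward this corner only, against a spring: about 0.5 N per mm of pad travel. The spring lifts it again when let go
- pointer_orange (a point): red tip of the orange corner's pointer, a black bar 8 mm wide, level with the plate, that sticks out past the pad; tip 175 mm from the pivot toward the mount's -x (85 mm beyond the pad centre), so it sinks 1.94 times as far as the pad. It stands 61 mm above the bench at rest
- mark_orange (a point): centre of the orange mark, a rider 34 mm wide and 10 mm high with a thin white line at mid-height, on the upright white scale plate beside the pointer tip (12 mm to its side; plate top is 80 mm above the bench). It is set at a height 14 to 29 mm below the resting pointer, different each time. The pointer is on the mark when its tip is level with the coloured rider
- tilt_orange (a joint): tilt of the plate toward the orange corner, rad: 0 at rest (within 0.01), grows as the orange pad is pressed down; hard stop at 0.26. The orange pointer tip sinks about 175 mm x this angle
- pad_blue: blue round press pad, 30 mm across and 6 mm high, on the blue corner of the plate, 90 mm from the pivot toward the mount's -y. Origin at the centre of its underside; its top is 6 mm higher (73 mm above the bench at rest). Pressing it straight down at its centre tilts the plate about the pivot toward this corner only, against a spring: about 0.5 N per mm of pad travel. The spring lifts it again when let go
- pointer_blue (a point): red tip of the blue corner's pointer, a black bar 8 mm wide, level with the plate, that sticks out past the pad; tip 175 mm from the pivot toward the mount's -y (85 mm beyond the pad centre), so it sinks 1.94 times as far as the pad. It stands 61 mm above the bench at rest
- mark_blue (a point): centre of the blue mark, a rider 34 mm wide and 10 mm high with a thin white line at mid-height, on the upright white scale plate beside the pointer tip (12 mm to its side; plate top is 80 mm above the bench). It is set at a height 14 to 29 mm below the resting pointer, different each time. The pointer is on the mark when its tip is level with the coloured rider
- tilt_blue (a joint): tilt of the plate toward the blue corner, rad: 0 at rest (within 0.01), grows as the blue pad is pressed down; hard stop at 0.26. The blue pointer tip sinks about 175 mm x this angle
- offcut_pale: loose pale wood offcut, 42 x 91 x 19 mm, lying beside the mount; leave alone. Origin at the centre of its underside
- offcut_dark: loose dark wood offcut, 35 x 55 x 20 mm, lying beside the mount; leave alone. Origin at the centre of its underside
- marker: loose white marker pen, 17 x 135 x 16 mm, lying beside the mount; leave alone. Origin at the centre of its underside

How it is judged:
On the way, in this order (a step that is already met when the one before it is completed fails the run):
1. the orange pad is pressed with the fingers so that its pointer is on the orange mark (z of pointer_orange in the frame of mark_orange between -0.006 and 0.006 m and contact force between the fingers and pad_orange above 0.3 N), for 0.5 s.
2. the orange corner is let go and is back up (value of joint tilt_orange between -0.02 and 0.02 rad and contact force between the fingers and pad_orange below 0.1 N), for 0.1 s.
3. the blue pad is pressed with the fingers so that its pointer is on the blue mark (z of pointer_blue in the frame of mark_blue between -0.006 and 0.006 m and contact force between the fingers and pad_blue above 0.3 N), for 0.5 s.
At the end, for the whole second after the job is handed in: both corners are back up at rest (tilt within 0.02 rad of 0), the marks are where they were set (4 mm) and the loose things have not been moved (20 mm) (value of joint tilt_orange between -0.02 and 0.02 rad and value of joint tilt_blue between -0.02 and 0.02 rad and velocity of joint each of tilt_orange, tilt_blue below 0.05 rad/s and distance of each of offcut_pale, offcut_dark, marker from where it was at the start of the episode below 0.02 m and distance of each of mark_orange, mark_blue from where it was at the start of the episode below 0.004 m); the robot touches nothing.
It fails at once if a pointer is pushed more than 11 mm below the middle of its mark (z of pointer_orange in the frame of mark_orange below -0.011 m or z of pointer_blue in the frame of mark_blue below -0.011 m).
It fails at once if the plate is lifted by more than 0.06 rad (value of joint any of tilt_orange, tilt_blue below -0.06 rad).
It fails at once if a mark is shifted by more than 4 mm (distance of any of mark_orange, mark_blue from where it was at the start of the episode above 0.004 m).
It fails at once if one of the loose things beside the mount is moved more than 20 mm or carried (distance of any of offcut_pale, offcut_dark, marker from where it was at the start of the episode above 0.02 m).
It also fails if it takes over 64 s, if anything falls off the work surface, if the arm or the gripper's body presses on something with over 40 N, if the wrist force passes 120 N, or if a joint passes its speed limit or range.

## Robot

A 6-joint arm with a two-finger parallel gripper is mounted at the origin on a cart in front of the work surface, level with it; the furniture and walls round the work are solid. World frame = base frame: x ahead of the robot, y to its left, z up, the work surface at z = 0. Lengths are in m, angles in rad, forces in N, time in s.
With the tool pointing down it reaches from about 0.225 to 0.875 m from the base axis. Payload 3.4 kg.
Tool frame: the origin (TCP) lies between the finger pads; the fingertips stand 11 mm ahead of it and the grasp point (between the pads) lies 8 mm behind it (tips_ahead is the distance from the TCP to the fingertips, in m); z points along the fingers, x is the direction in which the jaws open and shut, and the axes are right-handed (so a half turn about z gives the same grasp; the last joint's range is limited). The gripper opens to 85 mm and grips with 20 to 120 N. Pads are 22 mm wide; open, the fingers measure 114 mm over their backs; the gripper's body (76 mm by 85 mm) begins 54 mm behind the grasp point. The pads swing forward as they close: fully open they stand 13 mm farther back than shut.
Start: joints at [1.058, 0.276, 1.505, -0, 1.361, -0.121], TCP at [0.22, 0.531, 0.242] pointing down, gripper open.
Joint ranges: [-2.89, 2.89], [-0.75, 2.08], [0.22, 2.7], [-1.18, 4.32], [0.11, 2.71], [-2.7, 2.7]. Speed limits (rad/s): [2.57, 2.57, 3.14, 3.14, 3.14, 3.14].

## Interface

Orientations are given as a unit quaternion [w, x, y, z].
In Python, from rig import get_state, get_image, sign_off, masks_of, tips_ahead gives the robot as it stands.
- The arm moves only by the tool play_rows, never from a script. Its argument "series" is a list of rows, each an object of numbers: "fingers": the closure, from -1 (fully open) to 1 (shut); "dx", "dy", "dz": the shift along the world's x, y, z in mm; "turn": the turn about the world's z in rad. A call has 1 to 20 rows; each row shifts and turns the pose as measured when the row begins; what a row does not reach is not made up. A row lasts 1/12 s, in which the tool goes at most 41.7 mm and 7.16 degrees, less where a joint would pass 70% of its speed; a pose out of reach is approached as far as the arm can. A call with a gripper value outside its range is refused whole. The fingers move at their own pace and stop on an object; "squeeze" is the grip in N (left out, the last holds). Time passes only in rows, so rows that do not move let the fingers close. It gives the time, the measured TCP pose, the force and the opening at its end, in the units of the state.
- get_state(): the state, without advancing time (a new reading comes with each control period).
- get_image(name): name is "side" or "top" or "wrist"; returns a dict with "pixels" (384x512x3 uint8, red, green, blue), "vfov" (degrees; the focal length in pixels is half the picture's height over the tangent of half this angle, whatever the lens; pixels are square), "cx", "cy" (the principal point, pixels), "rvec" (rotation vector, rad) and "tvec" (3), from world to camera coordinates, as OpenCV has them; the wrist camera has in their place "hand_eye" (4x4, takes a point from camera to tool coordinates, whose origin is the TCP and whose axes are the tool frame's). Camera axes: x right, y down, z forward; pixel columns grow to the right and rows downward; lengths in m; the calibration is good to about 2 mm. A picture is of the moment at which its call begins: read the wrist's pose just before it. There is no depth.
- sign_off(): hands the job in, once; it reports no verdict.
Trained networks look in a picture, given as the dict that the camera call returned (one of the last four; its "shot" number tells which), for a name from the list of things; names that differ only in an ending like _2 or _b are one class to them, and where a whole thing is asked for, a point or a joint stands for the part that bears it (a point fixed in the world has none). Each returns a list of dicts, best first, with "p" (0 to 1); they miss things now and then, are a little off and sometimes report something else, mostly with a low value. They report only what shows in the picture. A call takes as long as a camera call.
- masks_of(picture, label): "region" (384x512 bool, what is visible of it) and "xy" ([column, row] in pixels, amid what is visible of it).
The state is a dict: "clock": time; "qpos": joint angles; "qd": joint speeds; "effort": joint torques, N m; "position": TCP position; "ee_rot": TCP orientation; "contact_force": force on the tool from outside, world axes, zero at the start; "moment": the same for the moment, N m; "width": finger opening in m.
Only numpy, scipy, OpenCV 4.12 (cv2) and the standard library are available. Lean on these libraries where they do the work, as an engineer would, in place of code of your own. Each camera call takes 0.05 s, during which the arm holds its last target. There are 200 camera calls.

## Working session

There is one attempt and no reset: what is moved stays moved. The work goes in short steps, Python scripts to look and compute and a tool call to move; the robot and the scene stay as the last step left them, time stands still between calls to the robot, and variables do not carry over. Pictures are saved under pics/ and viewed, about 8 in all and at most 12, crops included, and the job is handed in when it is done.

Besides the shell and the picture viewer there is one more tool, called after "Call:" by a JSON object that holds its "api" and its "payload", one argument or row to a line. play_rows: Moves the arm, as the interface text tells. Its arguments: {"type":"object","properties":{"series":{"type":"array"},"squeeze":{"type":"number"}},"required":["series"]}

```bash
mkdir -p pics
cat > h.py <<'E'
import numpy as np, cv2
from rig import *
def K(p):
    f=192/np.tan(np.radians(p["vfov"])/2); return np.array([[f,0,p["cx"]],[0,f,p["cy"]],[0,0,1.]])
def save(p,n): cv2.imwrite(f"pics/{n}.png",p["pixels"][:,:,::-1])
def ray(p,uv):
    R,_=cv2.Rodrigues(np.array(p["rvec"],float)); t=np.array(p["tvec"],float).ravel()
    d=R.T@np.linalg.inv(K(p))@np.array([uv[0],uv[1],1.]); return -R.T@t,d
def at_z(p,uv,z):
    o,d=ray(p,uv); return o+d*(z-o[2])/d[2]
def proj(p,X):
    return cv2.projectPoints(np.array(X,float).reshape(-1,1,3),np.array(p["rvec"],float),np.array(p["tvec"],float),K(p),None)[0].reshape(-1,2)
E
python3 - <<'E'
from h import *
a=get_image("side");b=get_image("top")
for n,p in(("side",a),("top",b)):
    save(p,n); print(n,ray(p,(256,192)))
    for l in "pad_orange pad_blue pointer_orange pointer_blue mark_orange mark_blue tilt_mount offcut_pale offcut_dark marker".split():
        m=masks_of(p,l)
        for k in m[:1]: print(l,round(k["p"],2),k["xy"],k["region"].sum(),at_z(p,k["xy"],.073 if 'pad' in l else .06).round(3))
cv2.imwrite("pics/both.png",cv2.resize(np.hstack([a["pixels"],b["pixels"]])[:,:,::-1],(800,300)))
E
```

```text
side (array([ 0.05139544, -0.08972713,  0.95798527]), array([ 0.48974941,  0.21671907, -0.8445168 ]))
pad_orange 0.59 [226.6, 193.8] 125 [0.536 0.193 0.073]
pad_blue 0.65 [259.1, 243.1] 170 [0.456 0.084 0.073]
pointer_orange 0.56 [242.4, 220.6] 3711 [0.496 0.139 0.06 ]
pointer_blue 0.98 [247.1, 218.9] 3549 [0.504 0.132 0.06 ]
mark_blue 0.73 [209.9, 166.2] 416 [0.595 0.263 0.06 ]
tilt_mount 0.83 [239.4, 227.0] 6102 [0.48  0.138 0.06 ]
offcut_pale 0.71 [253.5, 176.9] 665 [0.606 0.161 0.06 ]
offcut_dark 0.9 [213.3, 164.9] 412 [0.601 0.257 0.06 ]
marker 0.94 [291.9, 271.9] 415 [0.43  0.003 0.06 ]
top (array([0.47496749, 0.13865891, 1.11668638]), array([ 0.09034943,  0.03917847, -0.99535661]))
pad_orange 0.42 [254.8, 209.8] 125 [0.53  0.183 0.073]
pad_blue 0.6 [300.2, 241.7] 107 [0.459 0.085 0.073]
pointer_orange 0.63 [272.5, 223.6] 3643 [0.499 0.145 0.06 ]
pointer_blue 0.77 [275.6, 224.6] 3623 [0.497 0.138 0.06 ]
tilt_mount 0.62 [272.9, 231.6] 4860 [0.482 0.144 0.06 ]
offcut_pale 0.74 [261.1, 164.2] 625 [0.634 0.168 0.06 ]
offcut_dark 0.91 [209.3, 172.8] 342 [0.617 0.285 0.06 ]
marker 0.71 [334.8, 241.9] 349 [0.457 0.008 0.06 ]
```

View pics/side.png

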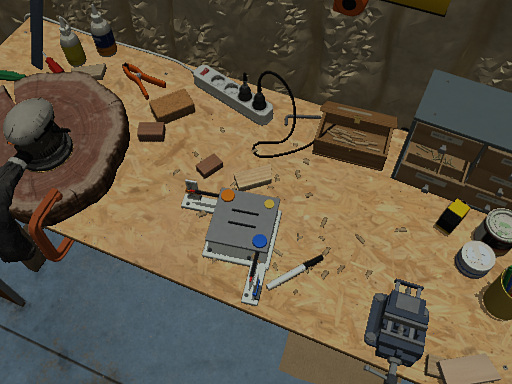

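View pics/top.png

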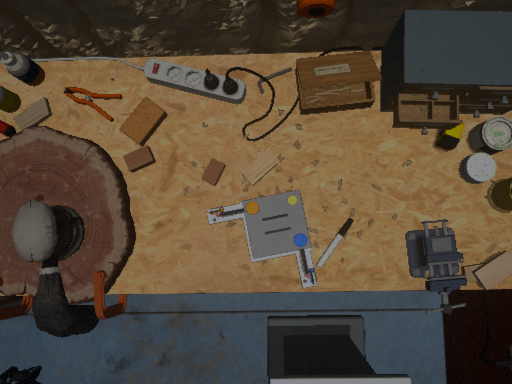

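Both views show the mount: orange pad near side(227,195)/top(252,208), blue near (260,241)/(300,240), the brass pivot at (269,204)/(292,200), and the scales out at the left and at the bottom. Next I fit the mount pose and check the wrist camera geometry.

```bash
cat > fit.py <<'E'
from h import *
from scipy.optimize import least_squares
from rig import *
a=get_image("side");b=get_image("top");w=get_image("wrist")
def blob(p,lo,hi,near):
    m=cv2.inRange(cv2.cvtColor(p["pixels"],cv2.COLOR_RGB2HSV),lo,hi)
    n,l,s,c=cv2.connectedComponentsWithStats(m)
    ok=[(np.hypot(*(c[i]-near)),i) for i in range(1,n) if s[i,4]>25]; i=min(ok)[1]
    return c[i],s[i,4]
obs=[]
for p,no,nb,ny in((a,(227,195),(260,241),(269,204)),(b,(252,208),(300,240),(292,200))):
    for lo,hi,n,l in(((8,170,90),(19,255,255),no,(-.09,0,.073)),((100,150,60),(125,255,255),nb,(0,-.09,.073)),((20,120,90),(32,255,255),ny,(0,0,.069))):
        c,s=blob(p,lo,hi,n); print(c.round(1),s); obs.append((p,l,c))
def w_(x,l): c,s=np.cos(x[2]),np.sin(x[2]); return [x[0]+c*l[0]-s*l[1],x[1]+s*l[0]+c*l[1],l[2]]
f=lambda x:np.concatenate([proj(p,w_(x,l))[0]-c for p,l,c in obs])
r=least_squares(f,[.55,.1,-1.2]); print(r.x,r.fun.round(1))
for n,l in(("po",(-.09,0,.073)),("pb",(0,-.09,.073)),("to",(-.175,0,.061)),("tb",(0,-.175,.061))):print(n,np.round(w_(r.x,l),4))
np.save("mount.npy",r.x)
print(np.round(w["hand_eye"],3),w["vfov"],get_state()["ee_rot"],tips_ahead if not callable(tips_ahead) else tips_ahead())
big=[]
for p,x,y in((a,170,160),(b,195,175)): big.append(cv2.resize(p["pixels"][y:y+140,x:x+125,::-1],None,fx=3.2,fy=3.2,interpolation=cv2.INTER_CUBIC))
cv2.imwrite("pics/crop.png",np.hstack(big))
E
python3 fit.py
```

```text
[227.4 194.8] 127
[259.4 240.4] 151
[268.8 203.4] 72
[251.9 207.3] 118
[300.  239.7] 130
[291.9 199.8] 64
[ 0.55106159  0.10138074 -1.39346939] [ 0.3 -0.2  0.2 -0.2  0.4  0.3 -0.2  0.3 -0.2  0.2 -0.4 -0. ]
po [0.5352 0.19   0.073 ]
pb [0.4625 0.0855 0.073 ]
to [0.5202 0.2736 0.061 ]
tb [0.3788 0.0705 0.061 ]
[[ 1.     0.    -0.001  0.   ]
 [ 0.     0.955  0.295 -0.075]
 [ 0.001 -0.295  0.955 -0.131]
 [ 0.     0.     0.     1.   ]] 70.81284471772315 [-3.74195993e-06  8.31220714e-01  5.55942554e-01  1.40283214e-05] 0.011
```

View pics/crop.png

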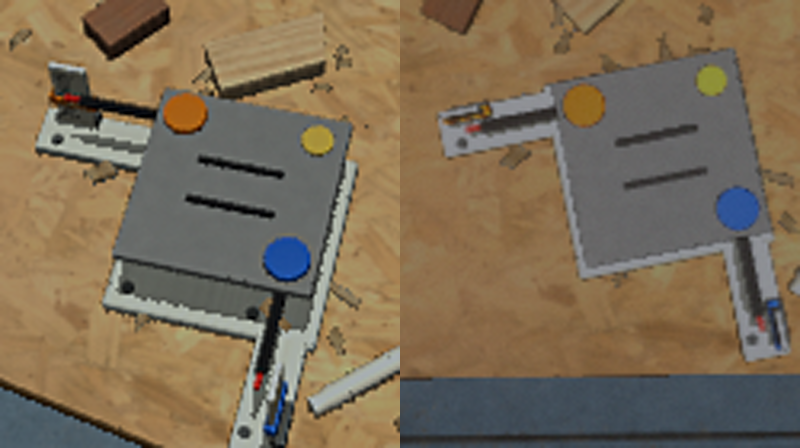

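The pose fit is good to 0.4 px. I'll go with fingers shut to a spot where the wrist camera looks at the face of the orange scale.

Call:
{"api": "play_rows", "payload": {
  "series": [
    {"fingers": 1,"dx": 16,"dy": -27,"dz": 0,"turn": 0.047},
    {"fingers": 1,"dx": 16,"dy": -27,"dz": 0,"turn": 0.047},
    {"fingers": 1,"dx": 16,"dy": -27,"dz": 0,"turn": 0.047},
    {"fingers": 1,"dx": 16,"dy": -27,"dz": 0,"turn": 0.047},
    {"fingers": 1,"dx": 16,"dy": -27,"dz": 0,"turn": 0.047},
    {"fingers": 1,"dx": 16,"dy": -27,"dz": 0,"turn": 0.047},
    {"fingers": 1,"dx": 16,"dy": -27,"dz": -10,"turn": 0.047},
    {"fingers": 1,"dx": 16,"dy": -27,"dz": -20,"turn": 0.047},
    {"fingers": 1,"dx": 16,"dy": -27,"dz": -20,"turn": 0.047},
    {"fingers": 1,"dx": 16,"dy": -27,"dz": -20,"turn": 0.047},
    {"fingers": 1,"dx": 16,"dy": -27,"dz": -20,"turn": 0.047},
    {"fingers": 1,"dx": 16,"dy": -27,"dz": -20,"turn": 0.047},
    {"fingers": 1,"dx": 0,"dy": 0,"dz": -10,"turn": 0},
    {"fingers": 1}
  ]
}}

```text
invalid input at $.series[13]: expected keys fingers, dx, dy, dz, turn
```

Call:
{"api": "play_rows", "payload": {
  "series": [
    {"fingers": 1,"dx": 16,"dy": -27,"dz": 0,"turn": 0.047},
    {"fingers": 1,"dx": 16,"dy": -27,"dz": 0,"turn": 0.047},
    {"fingers": 1,"dx": 16,"dy": -27,"dz": 0,"turn": 0.047},
    {"fingers": 1,"dx": 16,"dy": -27,"dz": 0,"turn": 0.047},
    {"fingers": 1,"dx": 16,"dy": -27,"dz": 0,"turn": 0.047},
    {"fingers": 1,"dx": 16,"dy": -27,"dz": 0,"turn": 0.047},
    {"fingers": 1,"dx": 16,"dy": -27,"dz": -10,"turn": 0.047},
    {"fingers": 1,"dx": 16,"dy": -27,"dz": -20,"turn": 0.047},
    {"fingers": 1,"dx": 16,"dy": -27,"dz": -20,"turn": 0.047},
    {"fingers": 1,"dx": 16,"dy": -27,"dz": -20,"turn": 0.047},
    {"fingers": 1,"dx": 16,"dy": -27,"dz": -20,"turn": 0.047},
    {"fingers": 1,"dx": 16,"dy": -27,"dz": -20,"turn": 0.047},
    {"fingers": 1,"dx": 0,"dy": 0,"dz": -10,"turn": 0},
    {"fingers": 1,"dx": 0,"dy": 0,"dz": 0,"turn": 0}
  ]
}}

```text
clock: 2.42
position: [0.4196, 0.1955, 0.1213]
ee_rot: [-0.0, 0.63, 0.776, 0.007]
contact_force: [0.4, -0.1, -0.0]
width: -0.0
```

```bash
cat >> h.py <<'E'
from scipy.spatial.transform import Rotation as Rn
M=np.load("mount.npy") if __import__("os").path.exists("mount.npy") else None
def loc(l):
    c,s=np.cos(M[2]),np.sin(M[2]); l=np.atleast_2d(l).astype(float)
    return np.c_[M[0]+c*l[:,0]-s*l[:,1],M[1]+s*l[:,0]+c*l[:,1],l[:,2]]
def wrist():
    s=get_state(); p=get_image("wrist"); q=s["ee_rot"]; T=np.eye(4)
    T[:3,:3]=Rn.from_quat([q[1],q[2],q[3],q[0]]).as_matrix(); T[:3,3]=s["position"]
    E=np.linalg.inv(T@np.array(p["hand_eye"])); p=dict(p)
    p["rvec"]=cv2.Rodrigues(E[:3,:3])[0]; p["tvec"]=E[:3,3]; return s,p
# height of a pixel on the scale face: orange face plane local y=+off, blue local x=+off
def on_scale(p,uv,which,off=.012):
    o,d=ray(p,uv); c,s=np.cos(M[2]),np.sin(M[2])
    n=np.array([-s,c,0]) if which=="o" else np.array([c,s,0])
    q=np.array([M[0],M[1],0])+n*off
    return o+d*(n@(q-o))/(n@d)
E
cat > look.py <<'E'
import sys; from h import *
which,name,*box=sys.argv[1:]
s,p=wrist(); print(s["position"],s["contact_force"],s["width"],s["clock"])
c="orange" if which=="o" else "blue"
for l in("mark_"+c,"pointer_"+c,"pad_"+c):
    for k in masks_of(p,l)[:2]: print(l,round(k["p"],2),k["xy"],k["region"].sum())
L=[(-.175,0,.061),(-.175,.012,.08),(-.175,.012,.04),(-.09,0,.073)] if which=="o" else [(0,-.175,.061),(.012,-.175,.08),(.012,-.175,.04),(0,-.09,.073)]
uv=proj(p,loc(L)); print(uv.round(1))
save(p,name+"_full"); np.savez("pics/"+name+".npz",rvec=p["rvec"],tvec=p["tvec"],vfov=p["vfov"],cx=p["cx"],cy=p["cy"])
u,v=uv[:3].mean(0).astype(int); x0=max(0,min(u-64,512-128)); y0=max(0,min(v-48,384-96)); print("crop",x0,y0)
cv2.imwrite(f"pics/{name}.png",cv2.resize(p["pixels"][y0:y0+96,x0:x0+128,::-1],None,fx=6,fy=6,interpolation=cv2.INTER_CUBIC))
E
python3 look.py o w1
```

```text
[0.4196434  0.19549499 0.1213022 ] [ 0.39222382 -0.12307839 -0.01507444] -4.018226710689148e-06 2.4167
pointer_orange 0.79 [135.4, 242.4] 12929
[[315.4 329.6]
 [319.2 359.1]
 [309.2 322.3]
 [217.9 339.3]]
crop 250 288
```

View pics/w1.png

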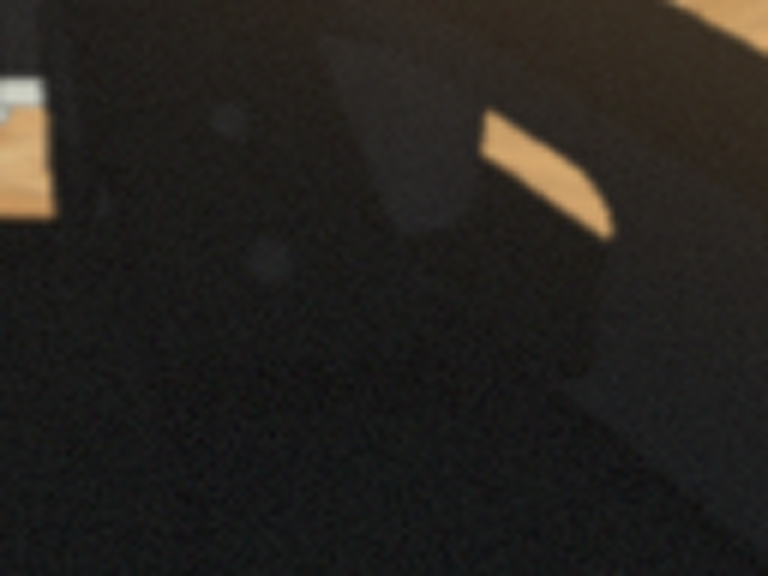

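The crop shows only the dark gripper, which hides the scale (col ~315, row ~330). I'll look at the full frame to see where the view is free.

View pics/w1_full.png

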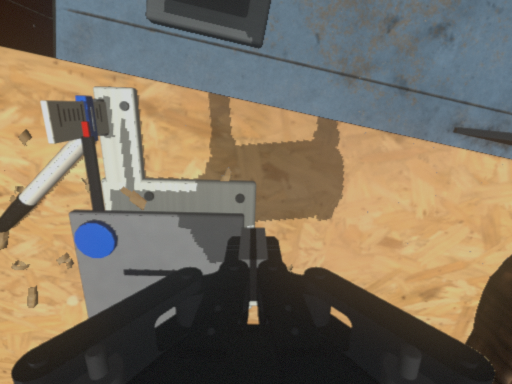

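The full frame shows the blue scale's face at the left (cols 45–108, rows 98–142), with the blue rider behind the pointer. Sideways views are the free ones. I'll zoom in on that.

Run:
```python
import cv2,numpy as np; from h import *
im=cv2.imread("pics/w1_full.png"); cv2.imwrite("pics/w1b.png",cv2.resize(im[80:176,30:158],None,fx=6,fy=6,interpolation=cv2.INTER_CUBIC))
p=dict(np.load("pics/w1.npz")); print(proj(p,loc([(0,-.175,.061),(.012,-.175,.08),(.012,-.175,.061),(.012,-.175,.04),(.012,-.175,0),(0,-.09,.073)])).round(1))
```

```text
[[ 84.6 120.2]
 [ 46.6 121.3]
 [ 66.7 119.7]
 [ 84.8 118.1]
 [110.9 115.9]
 [ 93.6 240.8]]
```

View pics/w1b.png

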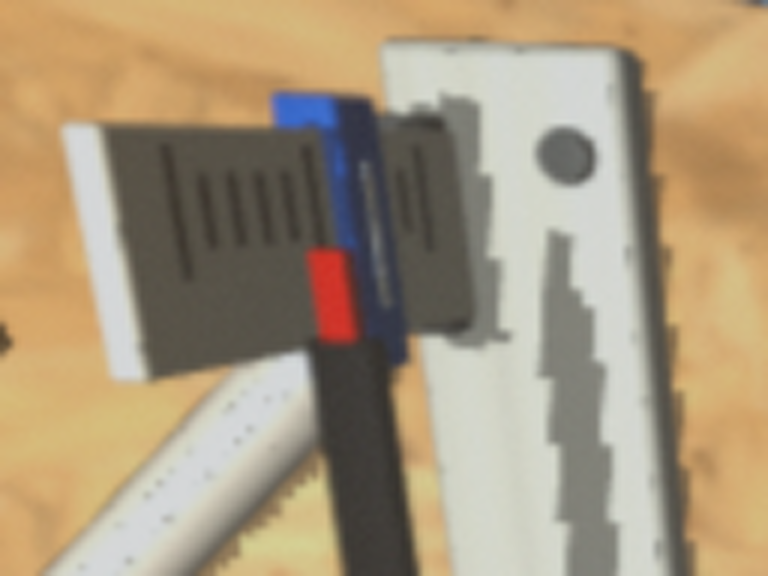

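The zoom shows the blue rider's white line centred at about image (92.5,119), the pointer's red tip end at (84.7,122) and the top edge of the scale face at col ~51. Next I work out heights for several face offsets.

Run:
```python
import numpy as np; from h import *
p=dict(np.load("pics/w1.npz"))
for off in(.006,.008,.010,.012):
    print(off,[ (n,on_scale(p,uv,"b",off)[2].round(4)) for n,uv in(("line",(92.5,119.2)),("facetop",(50.8,121)),("backtop",(44,121)),("rider_lo",(95.5,119.2)),("rider_hi_front",(88.5,119.2)))])
i=on_scale(p,(84.7,121.7),"b",0); print(i,loc([(0,-.175,.061)]))
```

```text
0.006 [('line', np.float64(0.0406)), ('facetop', np.float64(0.0848)), ('backtop', np.float64(0.0903)), ('rider_lo', np.float64(0.0365)), ('rider_hi_front', np.float64(0.0458))]
0.008 [('line', np.float64(0.0371)), ('facetop', np.float64(0.082)), ('backtop', np.float64(0.0875)), ('rider_lo', np.float64(0.0329)), ('rider_hi_front', np.float64(0.0423))]
0.01 [('line', np.float64(0.0335)), ('facetop', np.float64(0.0792)), ('backtop', np.float64(0.0848)), ('rider_lo', np.float64(0.0293)), ('rider_hi_front', np.float64(0.0389))]
0.012 [('line', np.float64(0.0299)), ('facetop', np.float64(0.0763)), ('backtop', np.float64(0.0821)), ('rider_lo', np.float64(0.0256)), ('rider_hi_front', np.float64(0.0354))]
[0.37977774 0.07068509 0.06114964] [[0.37880581 0.07051091 0.061     ]]
```

Blue mark: z ≈ 0.040, i.e. 21 mm of tip drop. The rider height reads 9.4 mm and the tip height checks at 61 mm. Next, the mirrored view for orange.

Call:
{"api": "play_rows", "payload": {
  "series": [
    {"fingers": 1,"dx": 1,"dy": -1,"dz": 0,"turn": -0.12},
    {"fingers": 1,"dx": 1,"dy": -1,"dz": 0,"turn": -0.12},
    {"fingers": 1,"dx": 1,"dy": -1,"dz": 0,"turn": -0.12},
    {"fingers": 1,"dx": 1,"dy": -1,"dz": 0,"turn": -0.12},
    {"fingers": 1,"dx": 1,"dy": -1,"dz": 0,"turn": -0.12},
    {"fingers": 1,"dx": 1,"dy": -1,"dz": 0,"turn": -0.12},
    {"fingers": 1,"dx": 1,"dy": -1,"dz": 0,"turn": -0.12},
    {"fingers": 1,"dx": 1,"dy": -1,"dz": 0,"turn": -0.12},
    {"fingers": 1,"dx": 1,"dy": -1,"dz": 0,"turn": -0.12},
    {"fingers": 1,"dx": 1,"dy": -1,"dz": 0,"turn": -0.12},
    {"fingers": 1,"dx": 0,"dy": -1,"dz": 0,"turn": -0.12},
    {"fingers": 1,"dx": 0,"dy": -1,"dz": 0,"turn": -0.12},
    {"fingers": 1,"dx": 0,"dy": -1,"dz": 0,"turn": -0.12},
    {"fingers": 1,"dx": 0,"dy": 0,"dz": 0,"turn": 0}
  ]
}}

```text
clock: 3.78
position: [0.4331, 0.2041, 0.1419]
ee_rot: [0.013, 0.996, 0.086, 0.021]
contact_force: [0.2, 0.9, -0.2]
width: -0.0002
```

```bash
python3 look.py o w2
```

```text
[0.43310063 0.2041363  0.14194344] [ 0.15806675  0.94301028 -0.20009953] -0.00019106838390695204 3.7833
mark_orange 0.64 [374.0, 116.5] 233
mark_orange 0.44 [336.1, 235.8] 8710
pointer_orange 0.58 [338.4, 234.1] 8764
pad_orange 0.9 [363.7, 235.7] 915
[[373.6 132.9]
 [402.5 135.9]
 [376.  129.8]
 [365.9 237.7]]
crop 320 84
```

View pics/w2.png

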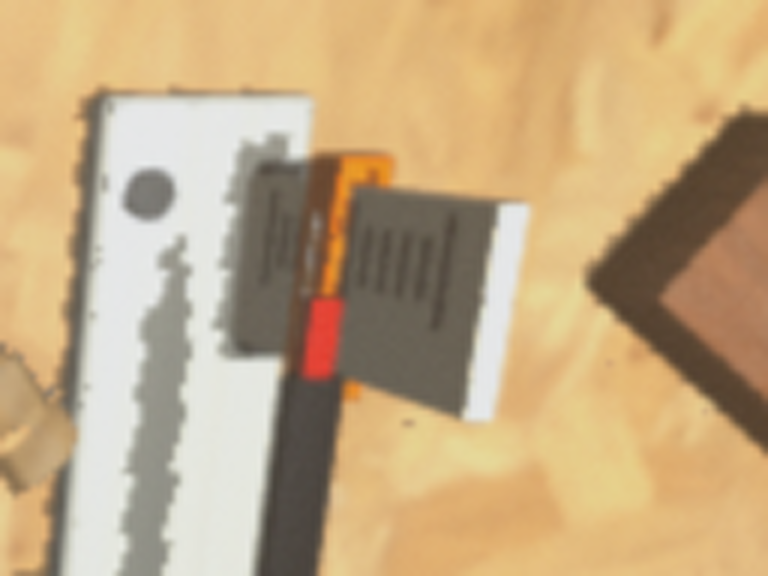

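The rider's white line reads at about image (371,128.2), the tip at (374.2,134), and the face's top edge at col 400.5.

Run:
```python
import numpy as np; from h import *
p=dict(np.load("pics/w2.npz"))
for off in(.0065,.0095,.012,.0135):
    print(off,[ (n,on_scale(p,uv,"o",off)[2].round(4)) for n,uv in(("line",(371,128.2)),("facetop",(400.5,134)),("backtop",(405,134)),("rider_lo",(369,128)),("hi_front",(374.2,128.5)),("hi_back",(377.5,128.5)))])
print(on_scale(p,(374.2,134),"o",0),loc([(-.175,0,.061),(-.09,0,.073)]))
```

```text
0.0065 [('line', np.float64(0.0421)), ('facetop', np.float64(0.0865)), ('backtop', np.float64(0.0917)), ('rider_lo', np.float64(0.0383)), ('hi_front', np.float64(0.0477)), ('hi_back', np.float64(0.0533))]
0.0095 [('line', np.float64(0.0358)), ('facetop', np.float64(0.0814)), ('backtop', np.float64(0.0867)), ('rider_lo', np.float64(0.032)), ('hi_front', np.float64(0.0416)), ('hi_back', np.float64(0.0473))]
0.012 [('line', np.float64(0.0305)), ('facetop', np.float64(0.0772)), ('backtop', np.float64(0.0826)), ('rider_lo', np.float64(0.0266)), ('hi_front', np.float64(0.0365)), ('hi_back', np.float64(0.0423))]
0.0135 [('line', np.float64(0.0274)), ('facetop', np.float64(0.0746)), ('backtop', np.float64(0.0802)), ('rider_lo', np.float64(0.0234)), ('hi_front', np.float64(0.0334)), ('hi_back', np.float64(0.0393))]
[0.520319   0.27292648 0.06226896] [[0.52019175 0.27363652 0.061     ]
 [0.53518567 0.18996943 0.073     ]]
```

Correcting for the slight bias (tip and face top read 1.3 mm high), the orange mark is at z ≈ 0.0415, or 19.5 mm of tip drop. Now I turn back and move above the orange pad, so the wrist camera can see the pointer while pressing.

Call:
{"api": "play_rows", "payload": {
  "series": [
    {"fingers": 1,"dx": 8,"dy": -1,"dz": 0,"turn": 0.12},
    {"fingers": 1,"dx": 8,"dy": -1,"dz": 0,"turn": 0.12},
    {"fingers": 1,"dx": 8,"dy": -1,"dz": 0,"turn": 0.12},
    {"fingers": 1,"dx": 8,"dy": -1,"dz": 0,"turn": 0.12},
    {"fingers": 1,"dx": 8,"dy": -1,"dz": 0,"turn": 0.12},
    {"fingers": 1,"dx": 8,"dy": -1,"dz": 0,"turn": 0.12},
    {"fingers": 1,"dx": 8,"dy": -1,"dz": 0,"turn": 0.12},
    {"fingers": 1,"dx": 8,"dy": -1,"dz": 0,"turn": 0.12},
    {"fingers": 1,"dx": 8,"dy": -1,"dz": 0,"turn": 0.12},
    {"fingers": 1,"dx": 8,"dy": -1,"dz": 0,"turn": 0.12},
    {"fingers": 1,"dx": 8,"dy": -1,"dz": 0,"turn": 0.12},
    {"fingers": 1,"dx": 8,"dy": -1,"dz": 0,"turn": 0.12},
    {"fingers": 1,"dx": 8,"dy": -1,"dz": 0,"turn": 0.12},
    {"fingers": 1,"dx": 0,"dy": 0,"dz": 0,"turn": 0},
    {"fingers": 1,"dx": 0,"dy": 0,"dz": 0,"turn": 0}
  ]
}}

```text
clock: 5.23
position: [0.5389, 0.1908, 0.1415]
ee_rot: [-0.005, 0.619, 0.785, 0.023]
contact_force: [-0.3, 0.3, -0.7]
width: -0.0001
```

Call:
{"api": "play_rows", "payload": {
  "series": [
    {"fingers": 1,"dx": -4,"dy": -1,"dz": -15,"turn": 0},
    {"fingers": 1,"dx": 0,"dy": 0,"dz": -15,"turn": -0.03},
    {"fingers": 1,"dx": 0,"dy": 0,"dz": -12,"turn": -0.03},
    {"fingers": 1,"dx": 0,"dy": 0,"dz": -6,"turn": 0},
    {"fingers": 1,"dx": 0,"dy": 0,"dz": 0,"turn": 0},
    {"fingers": 1,"dx": 0,"dy": 0,"dz": 0,"turn": 0}
  ]
}}

```text
clock: 5.73
position: [0.532, 0.1905, 0.0929]
ee_rot: [-0.004, 0.647, 0.762, 0.023]
contact_force: [0.7, 0.7, 0.9]
width: 0.0003
```

```bash
python3 look.py o w3
```

```text
[0.53202091 0.19054014 0.09293103] [0.6937237  0.71482451 0.89337865] 0.0002594776963376604 5.7333
mark_orange 0.6 [380.9, 218.5] 70
mark_orange 0.28 [337.5, 309.6] 172
pointer_orange 0.67 [166.1, 142.3] 50227
pad_orange 0.66 [249.3, 224.8] 640
[[377.  225.6]
 [388.9 256.9]
 [361.8 227.6]
 [250.4 238. ]]
crop 311 188
```

View pics/w3.png

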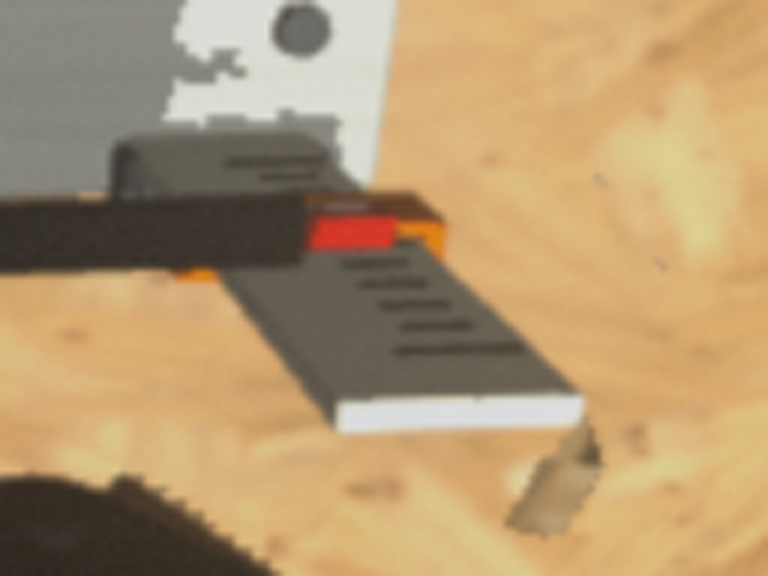

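From here the tip is at (376.8,226.7) and the rider line at (369.3,222.5), so the press can be watched from this pose. First partial press.

Call:
{"api": "play_rows", "payload": {
  "series": [
    {"fingers": 1,"dx": 3,"dy": 0,"dz": -4,"turn": 0},
    {"fingers": 1,"dx": 0,"dy": 0,"dz": -4,"turn": 0},
    {"fingers": 1,"dx": 0,"dy": 0,"dz": -3,"turn": 0},
    {"fingers": 1,"dx": 0,"dy": 0,"dz": -2,"turn": 0},
    {"fingers": 1,"dx": 0,"dy": 0,"dz": 0,"turn": 0},
    {"fingers": 1,"dx": 0,"dy": 0,"dz": 0,"turn": 0}
  ]
}}

```text
clock: 6.43
position: [0.5381, 0.1913, 0.0814]
ee_rot: [-0.002, 0.647, 0.762, 0.026]
contact_force: [-1.7, 0.0, 1.4]
width: -0.0001
```

```bash
cat > tip.py <<'E'
import sys; from h import *
which=sys.argv[1]
def red(px):
    h=cv2.cvtColor(px,cv2.COLOR_RGB2HSV); m=cv2.inRange(h,(0,180,110),(5,255,255))|cv2.inRange(h,(175,180,110),(180,255,255))
    n,l,s,c=cv2.connectedComponentsWithStats(m); return [(c[i],s[i,4]) for i in range(1,n) if s[i,4]>20]
def tipz(p,tag):
    L=[(-.168,0,.055),(-.168,0,.045)] if which=="o" else [(0,-.168,.055),(0,-.168,.045)]
    e=proj(p,loc(L)).mean(0); r=red(p["pixels"])
    if r:
        c,a=min(r,key=lambda t:np.hypot(*(t[0]-e))); x=on_scale(p,c,which,0); print(tag,"red",c.round(1),a,"z",x[2].round(4),x[:2].round(4))
if len(sys.argv)>2: 
    p=dict(np.load(f"pics/{sys.argv[2]}.npz")); p["pixels"]=cv2.imread(f"pics/{sys.argv[2]}_full.png")[:,:,::-1].copy(); tipz(p,sys.argv[2])
    if which=="o": print("line", on_scale(p,(369.3,222.5),"o",.0065)[2], "top80", on_scale(p,(311+455/6,188+398/6),"o",.0095)[2])
s,p=wrist(); print(s["position"].round(4) if hasattr(s["position"],"round") else s["position"],np.round(s["contact_force"],1),s["clock"]); tipz(p,"wrist")
a=get_image("side"); tipz(a,"side"); save(p,f"t{s['clock']:.0f}"); save(a,f"ts{s['clock']:.0f}")
E
python3 tip.py o w3
```

```text
w3 red [369.8 226. ] 65 z 0.0614 [0.5211 0.2686]
line 0.04290922834466934 top80 0.08093176858730794
[0.5381 0.1913 0.0814] [-1.7  0.   1.4] 6.4333
wrist red [375.3 222. ] 74 z 0.0568 [0.5212 0.268 ]
```

Contact made; the tip has dropped 4.6 mm for 2.6 mm of press. About 8 mm more is needed, so I press 6.5 mm and check.

Call:
{"api": "play_rows", "payload": {
  "series": [
    {"fingers": 1,"dx": -1,"dy": 0,"dz": -2,"turn": 0},
    {"fingers": 1,"dx": -1,"dy": 0,"dz": -2,"turn": 0},
    {"fingers": 1,"dx": 0,"dy": 0,"dz": -1.5,"turn": 0},
    {"fingers": 1,"dx": 0,"dy": 0,"dz": -1,"turn": 0},
    {"fingers": 1,"dx": 0,"dy": 0,"dz": 0,"turn": 0}
  ]
}}

```text
clock: 6.95
position: [0.5379, 0.192, 0.0764]
ee_rot: [-0.001, 0.647, 0.762, 0.029]
contact_force: [0.6, 0.1, 4.0]
width: -0.0001
```

```bash
python3 tip.py o
```

```text
[0.5379 0.192  0.0764] [0.6 0.1 4. ] 6.95
wrist red [371.  219.3] 74 z 0.0481 [0.5213 0.2677]
```

Call:
{"api": "play_rows", "payload": {
  "series": [
    {"fingers": 1,"dx": 0,"dy": 0,"dz": -2,"turn": 0},
    {"fingers": 1,"dx": 0,"dy": 0,"dz": -1.5,"turn": 0},
    {"fingers": 1,"dx": 0,"dy": 0,"dz": 0,"turn": 0},
    {"fingers": 1,"dx": 0,"dy": 0,"dz": 0,"turn": 0}
  ]
}}

```text
clock: 7.38
position: [0.538, 0.1923, 0.0734]
ee_rot: [-0.001, 0.647, 0.762, 0.029]
contact_force: [-1.2, 0.4, 4.7]
width: 0.0003
```

```bash
python3 tip.py o
python3 - <<'E'
import cv2,glob
im=cv2.imread(sorted(glob.glob("pics/t7.png"))[0]); cv2.imwrite("pics/press_o.png",cv2.resize(im[188:284,311:439],None,fx=6,fy=6,interpolation=cv2.INTER_CUBIC))
E
```

```text
[0.538  0.1923 0.0734] [-1.2  0.4  4.7] 7.3833
wrist red [368.8 217.4] 67 z 0.0426 [0.5213 0.2676]
```

View pics/press_o.png

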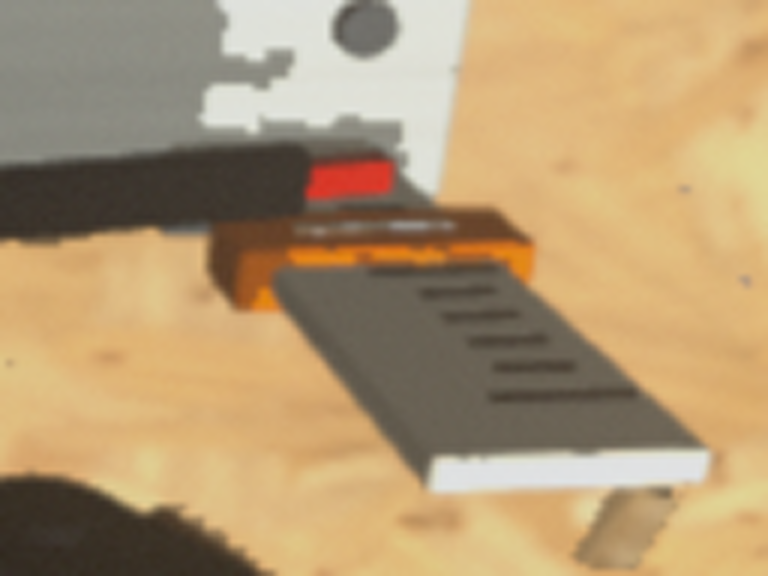

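The rider is in full view (line centred at image (372.7,226.0)) with the red tip in front of it. Comparing heights.

Run:
```python
from h import *
s,p=wrist(); print(s["clock"],s["position"],s["contact_force"])
for off in(.0065,.0075): print(off,[on_scale(p,uv,"o",off)[2].round(4) for uv in((372.7,226),(372.7,228.7),(372,223.3))])
print("top80",on_scale(p,(311+570/6,188+455/6),"o",.0095)[2], "tip",on_scale(p,(311+393/6,188+177/6),"o",0), loc([(-.09,0,.063)]))
```

```text
7.4833 [0.53800775 0.19229182 0.07346485] [-0.12848768  0.94168833  4.65883552]
0.0065 [np.float64(0.0425), np.float64(0.0462), np.float64(0.0386)]
0.0075 [np.float64(0.0406), np.float64(0.0444), np.float64(0.0367)]
top80 0.08084656738826151 tip [0.52041373 0.27239785 0.04318791] [[0.53518567 0.18996943 0.063     ]]
```

The tip at about 0.042 matches the mark at about 0.0415, so I hold for a bit over a second.

Call:
{"api": "play_rows", "payload": {
  "series": [
    {"fingers": 1,"dx": 0,"dy": 0,"dz": 0,"turn": 0},
    {"fingers": 1,"dx": 0,"dy": 0,"dz": 0,"turn": 0},
    {"fingers": 1,"dx": 0,"dy": 0,"dz": 0,"turn": 0},
    {"fingers": 1,"dx": 0,"dy": 0,"dz": 0,"turn": 0},
    {"fingers": 1,"dx": 0,"dy": 0,"dz": 0,"turn": 0},
    {"fingers": 1,"dx": 0,"dy": 0,"dz": 0,"turn": 0},
    {"fingers": 1,"dx": 0,"dy": 0,"dz": 0,"turn": 0},
    {"fingers": 1,"dx": 0,"dy": 0,"dz": 0,"turn": 0},
    {"fingers": 1,"dx": 0,"dy": 0,"dz": 0,"turn": 0},
    {"fingers": 1,"dx": 0,"dy": 0,"dz": 0,"turn": 0},
    {"fingers": 1,"dx": 0,"dy": 0,"dz": 0,"turn": 0}
  ]
}}

```text
clock: 8.45
position: [0.5381, 0.1922, 0.0741]
ee_rot: [-0.001, 0.647, 0.762, 0.029]
contact_force: [-0.1, 0.5, 5.1]
width: -0.0001
```

```bash
python3 tip.py o
```

```text
[0.5381 0.1922 0.0741] [-0.1  0.5  5.1] 8.45
wrist red [369.4 217.7] 68 z 0.0439 [0.5213 0.2677]
```

It drifted up about 1 mm but is still on the mark. I nudge it down slightly and hold a little longer, then let go.

Call:
{"api": "play_rows", "payload": {
  "series": [
    {"fingers": 1,"dx": 0,"dy": 0,"dz": -1.2,"turn": 0},
    {"fingers": 1,"dx": 0,"dy": 0,"dz": 0,"turn": 0},
    {"fingers": 1,"dx": 0,"dy": 0,"dz": 0,"turn": 0},
    {"fingers": 1,"dx": 0,"dy": 0,"dz": 0,"turn": 0},
    {"fingers": 1,"dx": 0,"dy": 0,"dz": 0,"turn": 0},
    {"fingers": 1,"dx": 0,"dy": 0,"dz": 0,"turn": 0},
    {"fingers": 1,"dx": 0,"dy": 0,"dz": 0,"turn": 0},
    {"fingers": 1,"dx": 0,"dy": 0,"dz": 0,"turn": 0},
    {"fingers": 1,"dx": 0,"dy": 0,"dz": 0,"turn": 0}
  ]
}}

```text
clock: 9.3
position: [0.5381, 0.1923, 0.0733]
ee_rot: [-0.001, 0.647, 0.762, 0.029]
contact_force: [-0.8, 1.6, 5.5]
width: -0.0001
```

```bash
python3 tip.py o
```

```text
[0.5381 0.1923 0.0733] [-0.8  1.6  5.5] 9.3
wrist red [368.7 217.2] 66 z 0.0424 [0.5213 0.2676]
```

Call:
{"api": "play_rows", "payload": {
  "series": [
    {"fingers": 1,"dx": 0,"dy": 0,"dz": 3,"turn": 0},
    {"fingers": 1,"dx": 0,"dy": 0,"dz": 4,"turn": 0},
    {"fingers": 1,"dx": 0,"dy": 0,"dz": 5,"turn": 0},
    {"fingers": 1,"dx": 0,"dy": 0,"dz": 10,"turn": 0},
    {"fingers": 1,"dx": 0,"dy": 0,"dz": 10,"turn": 0},
    {"fingers": 1,"dx": 0,"dy": 0,"dz": 10,"turn": 0},
    {"fingers": 1,"dx": 0,"dy": 0,"dz": 0,"turn": 0},
    {"fingers": 1,"dx": 0,"dy": 0,"dz": 0,"turn": 0},
    {"fingers": 1,"dx": 0,"dy": 0,"dz": 0,"turn": 0}
  ]
}}

```text
clock: 10.15
position: [0.5366, 0.191, 0.1178]
ee_rot: [-0.001, 0.647, 0.762, 0.027]
contact_force: [-0.5, 0.0, 0.0]
width: 0.0002
```

```bash
python3 tip.py o
```

```text
[0.5366 0.191  0.1178] [-0.5  0.   0. ] 10.15
wrist red [356.4 205.1] 56 z 0.0616 [0.5211 0.2686]
```

Orange is back up (tip at 0.0616). Now above the blue pad, turned by −90°.

Call:
{"api": "play_rows", "payload": {
  "series": [
    {"fingers": 1,"dx": -6,"dy": -9,"dz": 0,"turn": -0.12},
    {"fingers": 1,"dx": -6,"dy": -9,"dz": 0,"turn": -0.12},
    {"fingers": 1,"dx": -6,"dy": -9,"dz": 0,"turn": -0.12},
    {"fingers": 1,"dx": -6,"dy": -9,"dz": 0,"turn": -0.12},
    {"fingers": 1,"dx": -6,"dy": -9,"dz": 0,"turn": -0.12},
    {"fingers": 1,"dx": -6,"dy": -9,"dz": 0,"turn": -0.12},
    {"fingers": 1,"dx": -6,"dy": -9,"dz": 0,"turn": -0.12},
    {"fingers": 1,"dx": -6,"dy": -9,"dz": 0,"turn": -0.12},
    {"fingers": 1,"dx": -6,"dy": -9,"dz": 0,"turn": -0.12},
    {"fingers": 1,"dx": -6,"dy": -9,"dz": 0,"turn": -0.12},
    {"fingers": 1,"dx": -6,"dy": -9,"dz": 0,"turn": -0.12},
    {"fingers": 1,"dx": -6,"dy": -9,"dz": 0,"turn": -0.12},
    {"fingers": 1,"dx": -3,"dy": -3,"dz": 0,"turn": -0.12},
    {"fingers": 1,"dx": 0,"dy": 0,"dz": 0,"turn": 0},
    {"fingers": 1,"dx": 0,"dy": 0,"dz": 0,"turn": 0}
  ]
}}

```text
clock: 11.5
position: [0.4514, 0.0749, 0.1093]
ee_rot: [0.015, 0.998, 0.056, 0.013]
contact_force: [-0.1, 1.1, -0.7]
width: 0.0002
```

Call:
{"api": "play_rows", "payload": {
  "series": [
    {"fingers": 1,"dx": 6,"dy": 6,"dz": 0,"turn": 0.035},
    {"fingers": 1,"dx": 5,"dy": 5,"dz": -6,"turn": 0.03},
    {"fingers": 1,"dx": 0,"dy": 0,"dz": -6,"turn": 0},
    {"fingers": 1,"dx": 0,"dy": 0,"dz": 0,"turn": 0},
    {"fingers": 1,"dx": 0,"dy": 0,"dz": 0,"turn": 0}
  ]
}}

```text
clock: 11.92
position: [0.463, 0.0872, 0.0951]
ee_rot: [0.015, 0.995, 0.095, 0.012]
contact_force: [0.3, -0.5, 0.2]
width: -0.0004
```

```bash
python3 look.py b w4; python3 tip.py b
```

```text
[0.46304962 0.08715889 0.09510056] [ 0.34551327 -0.48022921  0.15749845] -0.00035180962809478725 11.9167
mark_blue 0.62 [420.6, 80.4] 2808
mark_blue 0.56 [121.8, 219.3] 89
pointer_blue 0.91 [327.5, 140.3] 47249
pad_blue 0.89 [247.9, 223.1] 745
[[120.2 225.7]
 [109.2 257.6]
 [135.  227.6]
 [249.7 234.4]]
crop 57 188
[0.4631 0.0869 0.0957] [-0.2  0.4  0.2] 12.1167
```

View pics/w4.png

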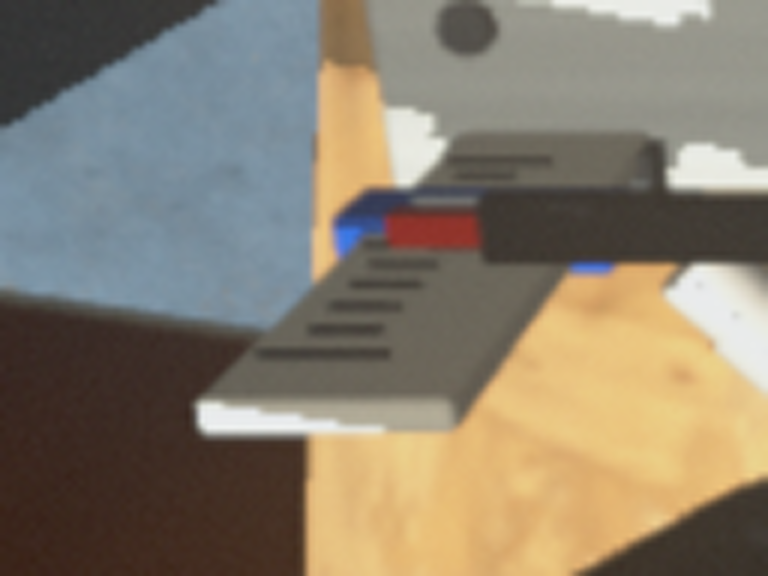

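The blue tip is at (121.5,226.3) and the line at (130.3,221.7). The red is in shade, so I loosen the threshold and press partway.

Call:
{"api": "play_rows", "payload": {
  "series": [
    {"fingers": 1,"dx": 0,"dy": -1,"dz": -5,"turn": 0},
    {"fingers": 1,"dx": 0,"dy": 0,"dz": -5,"turn": 0},
    {"fingers": 1,"dx": 0,"dy": 0,"dz": -3,"turn": 0},
    {"fingers": 1,"dx": 0,"dy": 0,"dz": -2,"turn": 0},
    {"fingers": 1,"dx": 0,"dy": 0,"dz": 0,"turn": 0},
    {"fingers": 1,"dx": 0,"dy": 0,"dz": 0,"turn": 0}
  ]
}}

```text
clock: 12.72
position: [0.4635, 0.0856, 0.0801]
ee_rot: [0.015, 0.995, 0.094, 0.014]
contact_force: [-0.3, -0.4, 2.3]
width: -0.0001
```

```bash
sed -i 's/(0,180,110)/(0,150,60)/;s/(175,180,110)/(174,150,60)/' tip.py; python3 tip.py b w4
python3 - <<'E'
from h import *
p=dict(np.load("pics/w4.npz"))
print("line",on_scale(p,(130.3,221.7),"b",.0065)[2],"top80",on_scale(p,(112,255.2),"b",.0095)[2])
E
```

```text
w4 red [128.8 226. ] 73 z 0.0615 [0.3846 0.0715]
[0.4635 0.0856 0.0801] [-0.3 -0.4  2.3] 12.7167
wrist red [122.  229.8] 81 z 0.0545 [0.3841 0.0715]
line 0.04136745019544402 top80 0.08127470009532853
```

Blue line ≈ 0.0405, so the red centroid should read about 0.042. That leaves about 7 mm of press.

Call:
{"api": "play_rows", "payload": {
  "series": [
    {"fingers": 1,"dx": 0,"dy": 0,"dz": -2,"turn": 0},
    {"fingers": 1,"dx": 0,"dy": 0,"dz": -2,"turn": 0},
    {"fingers": 1,"dx": 0,"dy": 0,"dz": -1.5,"turn": 0},
    {"fingers": 1,"dx": 0,"dy": 0,"dz": 0,"turn": 0},
    {"fingers": 1,"dx": 0,"dy": 0,"dz": 0,"turn": 0}
  ]
}}

```text
clock: 13.23
position: [0.4629, 0.0855, 0.0752]
ee_rot: [0.015, 0.995, 0.094, 0.014]
contact_force: [-0.6, -1.1, 5.2]
width: 0.0002
```

```bash
python3 tip.py b
```

```text
[0.4629 0.0855 0.0752] [-0.6 -1.1  5.2] 13.2333
wrist red [126.3 227. ] 70 z 0.0459 [0.3847 0.0716]
```

Call:
{"api": "play_rows", "payload": {
  "series": [
    {"fingers": 1,"dx": 0,"dy": 0,"dz": -1.5,"turn": 0},
    {"fingers": 1,"dx": 0,"dy": 0,"dz": -1,"turn": 0},
    {"fingers": 1,"dx": 0,"dy": 0,"dz": 0,"turn": 0},
    {"fingers": 1,"dx": 0,"dy": 0,"dz": 0,"turn": 0}
  ]
}}

```text
clock: 13.67
position: [0.4627, 0.0854, 0.0732]
ee_rot: [0.015, 0.995, 0.094, 0.014]
contact_force: [-2.5, 0.0, 5.0]
width: 0.0
```

```bash
python3 tip.py b
python3 - <<'E'
import cv2
im=cv2.imread("pics/t14.png"); cv2.imwrite("pics/press_b.png",cv2.resize(im[188:284,67:195],None,fx=6,fy=6,interpolation=cv2.INTER_CUBIC))
E
```

```text
[0.4627 0.0854 0.0732] [-2.5  0.   5. ] 13.6667
wrist red [127.7 225.8] 73 z 0.0424 [0.3847 0.0716]
```

View pics/press_b.png

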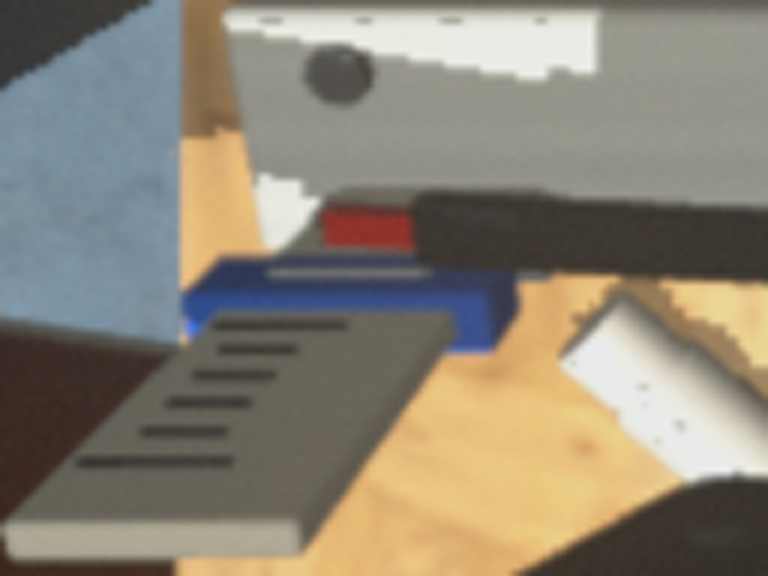

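The red tip sits in front of the blue rider, whose line is in view at image (125.3,233.5). I nudge down slightly and hold.

Call:
{"api": "play_rows", "payload": {
  "series": [
    {"fingers": 1,"dx": 0,"dy": 0,"dz": -0.7,"turn": 0},
    {"fingers": 1,"dx": 0,"dy": 0,"dz": 0,"turn": 0},
    {"fingers": 1,"dx": 0,"dy": 0,"dz": 0,"turn": 0},
    {"fingers": 1,"dx": 0,"dy": 0,"dz": 0,"turn": 0},
    {"fingers": 1,"dx": 0,"dy": 0,"dz": 0,"turn": 0},
    {"fingers": 1,"dx": 0,"dy": 0,"dz": 0,"turn": 0},
    {"fingers": 1,"dx": 0,"dy": 0,"dz": 0,"turn": 0},
    {"fingers": 1,"dx": 0,"dy": 0,"dz": 0,"turn": 0}
  ]
}}

```text
clock: 14.43
position: [0.4628, 0.0855, 0.0741]
ee_rot: [0.015, 0.995, 0.094, 0.014]
contact_force: [-2.8, 0.4, 5.3]
width: -0.0001
```

```bash
python3 tip.py b
python3 - <<'E'
from h import *
s,p=wrist(); print("line",[on_scale(p,uv,"b",.0065)[2].round(4) for uv in((125.3,233.5),(125.3,236.8),(125.3,230.8))],"top80",on_scale(p,(67+150/6,188+520/6),"b",.0095)[2])
E
```

```text
[0.4628 0.0855 0.0741] [-2.8  0.4  5.3] 14.4333
wrist red [127.4 226.4] 77 z 0.0439 [0.3849 0.0716]
line [np.float64(0.0413), np.float64(0.0457), np.float64(0.0375)] top80 0.08089922048800664
```

The mark is at about 0.0405 and the tip at about 0.043, which is inside the band. One more nudge and hold for margin, then release.

Call:
{"api": "play_rows", "payload": {
  "series": [
    {"fingers": 1,"dx": 0,"dy": 0,"dz": -1.6,"turn": 0},
    {"fingers": 1,"dx": 0,"dy": 0,"dz": -0.3,"turn": 0},
    {"fingers": 1,"dx": 0,"dy": 0,"dz": 0,"turn": 0},
    {"fingers": 1,"dx": 0,"dy": 0,"dz": 0,"turn": 0},
    {"fingers": 1,"dx": 0,"dy": 0,"dz": 0,"turn": 0},
    {"fingers": 1,"dx": 0,"dy": 0,"dz": 0,"turn": 0},
    {"fingers": 1,"dx": 0,"dy": 0,"dz": 0,"turn": 0},
    {"fingers": 1,"dx": 0,"dy": 0,"dz": 0,"turn": 0},
    {"fingers": 1,"dx": 0,"dy": 0,"dz": 0,"turn": 0}
  ]
}}

```text
clock: 15.33
position: [0.4628, 0.0854, 0.0739]
ee_rot: [0.015, 0.995, 0.094, 0.015]
contact_force: [-0.6, 0.1, 6.0]
width: -0.0003
```

```bash
python3 tip.py b
```

```text
[0.4628 0.0854 0.0739] [-0.6  0.1  6. ] 15.3333
wrist red [127.4 226.3] 76 z 0.0435 [0.3849 0.0716]
```

Call:
{"api": "play_rows", "payload": {
  "series": [
    {"fingers": 1,"dx": 0,"dy": 0,"dz": 3,"turn": 0},
    {"fingers": 1,"dx": 0,"dy": 0,"dz": 4,"turn": 0},
    {"fingers": 1,"dx": 0,"dy": 0,"dz": 5,"turn": 0},
    {"fingers": 1,"dx": 0,"dy": 0,"dz": 10,"turn": 0},
    {"fingers": 1,"dx": 0,"dy": 0,"dz": 15,"turn": 0},
    {"fingers": 1,"dx": 0,"dy": 0,"dz": 20,"turn": 0},
    {"fingers": 1,"dx": 0,"dy": 0,"dz": 20,"turn": 0},
    {"fingers": 1,"dx": 0,"dy": 0,"dz": 20,"turn": 0},
    {"fingers": 1,"dx": 0,"dy": 0,"dz": 0,"turn": 0},
    {"fingers": 1,"dx": 0,"dy": 0,"dz": 0,"turn": 0},
    {"fingers": 1,"dx": 0,"dy": 0,"dz": 0,"turn": 0}
  ]
}}

```text
clock: 16.35
position: [0.4623, 0.0854, 0.1751]
ee_rot: [0.015, 0.995, 0.094, 0.014]
contact_force: [-0.4, -0.1, 0.1]
width: -0.0001
```

```bash
python3 tip.py b
python3 - <<'E'
from rig import *; import numpy as np
a=get_image("side")
for l in("offcut_pale","offcut_dark","marker"): print(l,[(round(k["p"],2),k["xy"]) for k in masks_of(a,l)[:1]])
print(np.abs(get_state()["qd"]).max())
E
```

```text
[0.4623 0.0854 0.1751] [-0.4 -0.1  0.1] 16.35
wrist red [164.5 186. ] 30 z 0.0612 [0.3846 0.0716]
side red [53.6 65.6] 137 z 0.836 [0.1428 0.0282]
offcut_pale [(0.35, [237.2, 236.5])]
offcut_dark []
marker [(0.75, [292.2, 270.9])]
0.005418415619544011
```

```bash
python3 -c "from rig import *; print(sign_off())"
```

```text
the job is handed in; nothing more can be done
None
```

I pressed the orange pad and then the blue pad to their marks with the shut fingertips. Each was held for more than a second, then let go and allowed to spring back. I finished with the tool about 0.1 m above the table and handed the job in at about 16.4 s of the 64 s.

| Pad | Pointer tip during hold (height) | Mark (height) | Upward force at the wrist | Pointer after release |
|---|---|---|---|---|
| Orange | about 42–43.5 mm | about 41.5 mm | about 5 N | 61.6 mm |
| Blue | about 42–43.5 mm | about 40.5 mm | 5–6 N | 61.2 mm |

- **On the mark:** both pointers stayed about 1–3 mm above the middle of their marks, inside the ±6 mm band. They crept up by about 1 mm while holding, so I nudged each down slightly partway through. Heights from the wrist camera are good to about 2 mm.
- **Last check:** the arm was at rest with no contact force. The orange pointer was last checked just after its release, before the blue press.
- **What I could not confirm:** in the last side view the marker was within about 1 pixel of where it started. The dark offcut was not found, and the pale offcut report was weak and in the wrong place, probably because the arm blocked the view. The tool never went near either offcut. I did not re-measure the marks after the last release.

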